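# Switch on the long model light

### The job

The architecture model is about to be photographed. Switch on the long battery light: push the small ridge of its slide switch along the slot, away from the white window, until it clicks over and rests at the far end. Leave the short light switched off, and let go at the end.

Things in the scene. Friction and masses are not known exactly. Their poses are not given: they have to be found in the camera images.
- long_light: the long battery light: a grey box lying flat, fixed to the table, 200 mm long (x), 70 wide (y), 36 high; origin at the centre of its underside. White window flush in the top towards -x, slide switch in a black slot towards +x. Its x axis points away from the robot, turned up to 50 degrees to either side.
- long_switch (a joint): slide switch on the long light, m: 0 = off, as it starts (ridge at the end of the slot nearest the white window); 0.020 = on (other end). A detent pulls it to the nearer end: about 3 N starts it moving; pushed 0.012 or farther it snaps on to 0.020 by itself, against a stop.
- long_ridge (a point): top centre of the white ridge on the long light's switch, 44 mm above the table; moves with it. x axis: level, along the slot from off to on; y along the ridge; z up. Ridge 8 mm thick (x), 24 wide (y), 8 high above the box's flat top, which is bare around it (the rest is flush within 1.5 mm). At off it lies 35 mm from the box's middle towards +x.
- short_switch (a joint): the same slide switch on the short light, a like grey box only 120 mm long (70 wide, 36 high), also fixed beside the long one, to its left or right; its ridge starts 12 mm from its middle. 0 = off, 0.020 = on; starts at 0 and must stay off.
Things that resemble listed ones, but are neither listed nor needed, are in the scene too. Leave any red look-alike of the part that bears short_switch alone.

How it is judged:
By the outcome, as a careful person would: the job done as asked, in the order asked, and still so for the second after the job is handed in, with the robot touching nothing.
It also fails if it takes over 32 s, if anything falls off the work surface, if the arm or the gripper's body presses on something with over 40 N, if the wrist force passes 120 N, or if a joint passes its speed limit or range.

### The arm

A 7-joint arm with a two-finger parallel gripper is mounted at the origin on the work surface. World frame = base frame: x ahead of the robot, y to its left, z up, the work surface at z = 0. Lengths are in m, angles in rad, forces in N, time in s.
With the tool pointing down it reaches from about 0.4 to 0.875 m from the base axis. Payload 19.3 kg.
Tool frame: the origin (TCP) lies at the very end of the fingers, on their centre line; the grasp point (between the pads) lies 19 mm behind it; z points along the fingers, y is the direction in which the jaws open and shut (so a half turn about z gives the same grasp; the last joint's range is limited). The gripper opens to 85 mm and grips with 20 to 120 N. Pads are 22 mm wide; open, the fingers measure 114 mm over their backs; the gripper's body (76 mm by 85 mm) begins 54 mm behind the grasp point. The pads swing forward as they close: fully open they stand 13 mm farther back than shut.
Start: joints at [1.055, 0.521, -0.036, 1.599, 0.021, 1.021, -0.113], TCP at [0.269, -0.564, 0.231] pointing down, gripper open.
Joint ranges: [-2.91, 2.91], [-0.3, 2.13], [-1.5, 1.42], [0.17, 2.43], [-1.26, 4.41], [0.16, 1.93], [-2.52, 2.52]. Speed limits (rad/s): [1.89, 1.89, 2.39, 2.39, 3.01, 3.01, 3.01].

### API

Orientations are given as [roll, pitch, yaw] about the fixed x, y, z axes, in that order (R = Rz(yaw) Ry(pitch) Rx(roll)).
In Python, from workcell import bot gives the robot as it stands.
- The arm moves only by the tool apply_moves, never from a script. Its argument "commands" is a list of rows, each an object with "travel": the shift along the tool's x, y, z in m, a list of three; "twist": the turn, a rotation vector about the tool's x, y, z in degrees, a list of three; "claw": the finger opening in m, from 0 to 0.0854. A call has 1 to 10 rows; each row is the pose to reach, as a shift and turn from the pose commanded when the call began, along the tool's axes at that moment; what a row does not reach only later rows make up. A row lasts 1/10 s, in which the tool goes at most 50 mm and 8.59 degrees, less where a joint would pass 70% of its speed; a pose out of reach is approached as far as the arm can. A call with a gripper value outside its range is refused whole. The fingers move at their own pace and stop on an object; "force" is the grip in N (left out, the last holds). Time passes only in rows, so rows that repeat a pose let the fingers close. It gives the time, the measured TCP pose, the force and the opening at its end, in the units of the state.
- bot.observe(): the state, without advancing time (a new reading comes with each control period).
- bot.grab_frame(name): name is "side" or "top" or "wrist"; returns a dict with "frame" (480x640x3 uint8, blue, green, red), "fx", "fy", "cx", "cy" (pixels), "pose" (4x4, takes a point from camera to world coordinates); the wrist camera has in their place "tool_from_camera" (4x4, takes a point from camera to tool coordinates, whose origin is the TCP and whose axes are the flange's). Camera axes: x right, y up, looking along -z (the intrinsics and any distortion apply to the point x, -y, -z); pixel columns grow to the right and rows downward; lengths in m; the calibration is good to about 2 mm. A picture is of the moment at which its call begins: read the wrist's pose just before it. There is no depth.
- bot.job_done(): hands the job in, once; it reports no verdict.
The state is a dict: "clock": time; "qpos": joint angles; "qd": joint speeds; "joint_efforts": joint torques, N m; "position": TCP position; "tool_rot": TCP orientation; "force": force on the tool from outside, world axes, zero at the start; "moment": the same for the moment, N m; "grip_width": finger opening in m.
Only numpy, scipy, OpenCV 4.12 (cv2) and the standard library are available. Lean on these libraries where they do the work, as an engineer would, in place of code of your own. Each camera call takes 0.05 s, during which the arm holds its last target.

## Working session

There is one attempt and no reset: what is moved stays moved. The work goes in short steps, Python scripts to look and compute and a tool call to move; the robot and the scene stay as the last step left them, time stands still between calls to the robot, and variables do not carry over. Pictures are saved under pics/ and viewed, and the job is handed in when it is done.

Besides the shell and the picture viewer there is one more tool, called after "Call:" by a JSON object that holds its "fn" and its "kwargs". apply_moves: Moves the arm, as the interface text tells. Its arguments: {"type":"object","properties":{"commands":{"type":"array"},"force":{"type":"number"}},"required":["commands"]}

```bash
mkdir -p pics; ls; python3 - <<'E'
from workcell import bot
import cv2,json,numpy as np
s=bot.observe();print(s)
for n in("side","top","wrist"):
    f=bot.grab_frame(n);cv2.imwrite(f"pics/{n}0.png",f["frame"])
    d={k:(v.tolist() if hasattr(v,'tolist') else v) for k,v in f.items() if k!="frame"}
    json.dump(d,open(f"{n}0.json","w"));print(n,d)
E
```

```text
pics
{'clock': 0.0, 'qpos': array([ 1.05480534,  0.52199575, -0.03633752,  1.5999826 ,  0.02123907,
        1.02111534, -0.11281876]), 'qd': array([ 6.79821465e-05,  2.66401465e-04,  1.31124494e-03, -3.97041245e-04,
       -1.46479785e-04,  5.34154092e-04, -3.83802272e-04]), 'joint_efforts': array([-3.17753802e-03, -9.27116489e+01,  1.97839223e+00, -3.69938314e+01,
        1.77685503e-02,  8.15918291e-03,  3.62638048e-05]), 'position': array([ 0.26930289, -0.5636395 ,  0.23074611]), 'tool_rot': array([-3.14048287e+00,  1.07944983e-04,  4.45791061e-01]), 'force': array([-0.35213928, -0.57710787,  0.11875027]), 'moment': array([0.01267516, 0.01375505, 0.03947765]), 'grip_width': 0.08536651651978791}
side {'fx': 581.4889428725158, 'fy': 581.4889428725158, 'cx': 322.00841085455903, 'cy': 240.83194894194796, 'pose': [[-0.9659613367393644, 0.17091178127479126, -0.19418511515092532, 0.3893221985712782], [-0.2577421925474706, -0.5717915907928409, 0.7788602820014736, 0.7070051202454758], [0.022082982260619485, 0.8023986164744242, 0.5963797466165387, 0.5515382791067895], [0.0, 0.0, 0.0, 1.0]]}
top {'fx': 521.0891557705074, 'fy': 521.0891557705074, 'cx': 313.37923499882606, 'cy': 245.18752514891557, 'pose': [[0.0027245555167819844, 0.9959837859265653, -0.08949231793076899, 0.49068859131496445], [-0.9998906491785332, 0.0040141178144064244, 0.014232938681229731, 0.06176991001384389], [0.014535008860250293, 0.08944375344068431, 0.9958858109682428, 1.005514283378251], [0.0, 0.0, 0.0, 1.0]]}
wrist {'fx': 383.2417067986385, 'fy': 383.2417067986385, 'cx': 320.4024510642437, 'cy': 242.21610704463743, 'tool_from_camera': [[0.0007547648841556412, 0.9469006770223314, 0.32152533054896, 0.08276074989197146], [0.9999987842367205, -0.0011534078686019815, 0.001049369032747197, -0.0005070875159821631], [0.0013644980937646174, 0.3215241476233737, -0.9469003963670165, -0.14191584245276329], [0.0, 0.0, 0.0, 1.0]]}
```

View pics/top0.png

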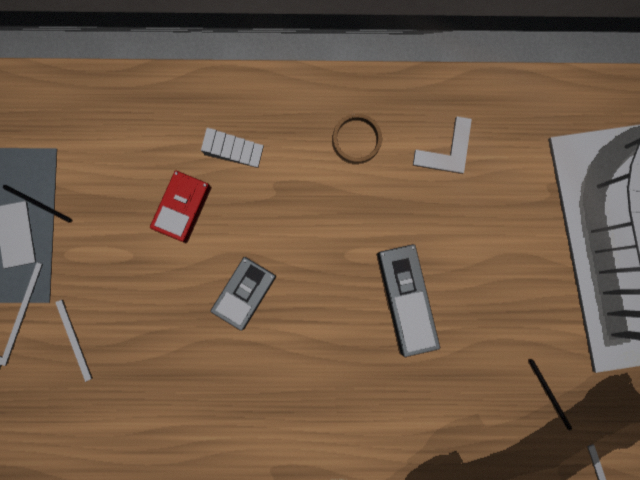

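View pics/side0.png

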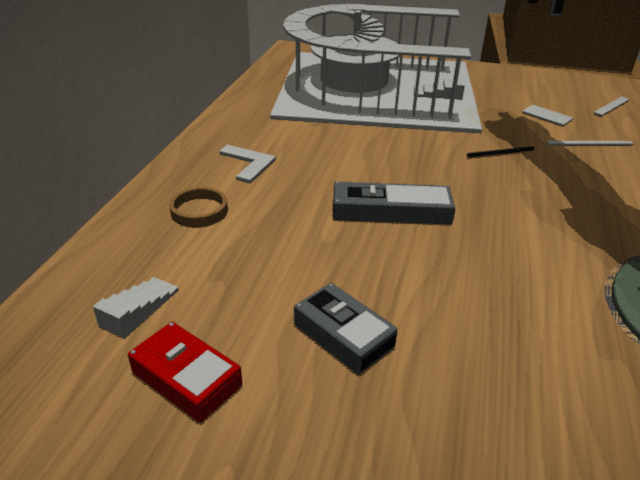

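View pics/wrist0.png

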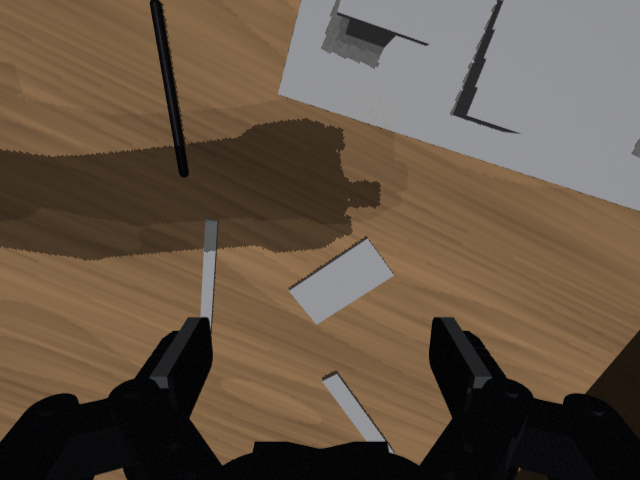

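The top view shows three boxes: the long grey light at (408,300) with its ridge near (405,282), the short grey light at (243,293), and a red look-alike at (180,206). Only the grey box at (408,300) is the long one. I'll check it in enlarged crops.

```bash
python3 - <<'E'
import cv2
a=cv2.imread("pics/top0.png")[235:365,360:460];cv2.imwrite("pics/topc.png",cv2.resize(a,None,fx=4.6,fy=4.6,interpolation=cv2.INTER_CUBIC))
a=cv2.imread("pics/side0.png")[165:235,320:470];cv2.imwrite("pics/sidec.png",cv2.resize(a,None,fx=5,fy=5,interpolation=cv2.INTER_CUBIC))
E
```

```text
(no output)
```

View pics/topc.png

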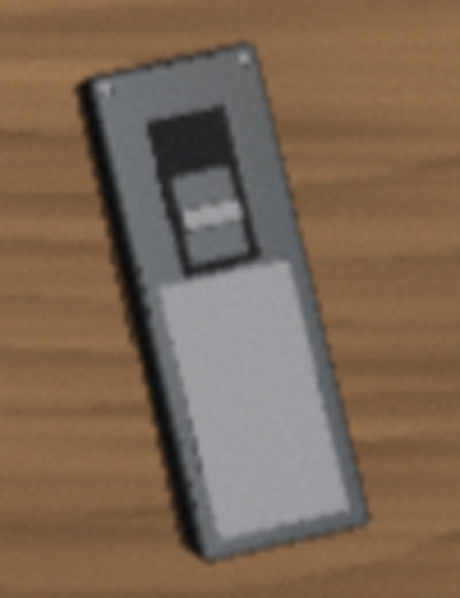

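View pics/sidec.png

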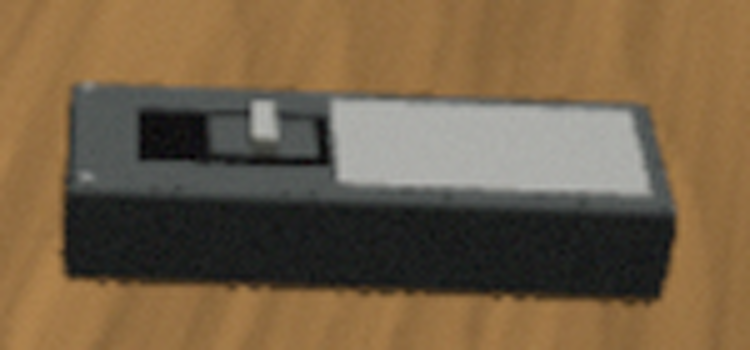

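The long light is confirmed: ridge at crop (212,214), next to the white window, with the dark empty slot beyond it, so it is off. I'll triangulate the ridge and top corners from both views.

```bash
cat > h.py <<'E'
import json,numpy as np
def ray(d,uv,T=None):
    P=np.array(d["pose"]) if T is None else T
    v=np.array([(uv[0]-d["cx"])/d["fx"],-(uv[1]-d["cy"])/d["fy"],-1.])
    return P[:3,3],P[:3,:3]@(v/np.linalg.norm(v))
def tri(rs):
    A=sum(np.eye(3)-np.outer(v,v) for o,v in rs);b=sum((np.eye(3)-np.outer(v,v))@o for o,v in rs)
    x=np.linalg.solve(A,b);return x,[np.linalg.norm((np.eye(3)-np.outer(v,v))@(x-o))*1e3 for o,v in rs]
def atz(r,z): o,v=r;return o+v*(z-o[2])/v[2]
E
python3 - <<'E'
from h import *
t=json.load(open("top0.json"));s=json.load(open("side0.json"))
T=lambda u,v:ray(t,((u+.5)/4.6-.5+360,(v+.5)/4.6-.5+235))
S=lambda u,v:ray(s,((u+.5)/5-.5+320,(v+.5)/5-.5+165))
# corners: +x+y, +x-y, -x-y, -x+y
tp=[(90,82),(253,42),(367,520),(208,560)];sp=[(68,197),(72,88),(650,106),(672,210)]
C=[]
for a,b in zip(tp,sp):
    print(tri([T(*a),S(*b)]),atz(T(*a),.036),atz(S(*b),.036));C.append(atz(T(*a),.036))
C=np.array(C);c=C.mean(0);ax=(C[0]+C[1]-C[2]-C[3])/2;ay=(C[0]+C[3]-C[1]-C[2])/2
print("top centre",c,"len",np.linalg.norm(ax),np.linalg.norm(ay),np.degrees(np.arctan2(ax[1],ax[0])),np.degrees(np.arctan2(-ay[0],ay[1])))
print("ridge",tri([T(212,214),S(264,120)]),atz(T(212,214),.044))
u=ax/np.linalg.norm(ax);print("pred ridge",c+.035*u)
ss=[]
for q in [(265,268)]: print()
print("short",atz(ray(t,(243,293)),.036))
print(ay)
E
```

```text
(array([ 0.56612048, -0.07558008,  0.03139123]), [np.float64(1.0811366010449956), np.float64(1.0811366010448629)]) [ 0.56470472 -0.07512856  0.036     ] [ 0.56562206 -0.06851841  0.036     ]
(array([ 0.58213397, -0.14260724,  0.03178837]), [np.float64(0.44606207097414896), np.float64(0.4460620709743178)]) [ 0.581301   -0.14180352  0.036     ] [ 0.5810137 -0.1356751  0.036    ]
(array([ 0.38837896, -0.18527902,  0.0342395 ]), [np.float64(0.661412050058331), np.float64(0.6614120500583134)]) [ 0.38922657 -0.18476577  0.036     ] [ 0.38772916 -0.18242505  0.036     ]
(array([ 0.37413335, -0.12091634,  0.03449558]), [np.float64(0.9271167181860572), np.float64(0.9271167181861515)]) [ 0.37338357 -0.12071683  0.036     ] [ 0.37509525 -0.1182516   0.036     ]
top centre [ 0.47715396 -0.13060367  0.036     ] len 0.19674435733667628 0.06734434669610362 13.005204277005788 13.936497816982989
ridge (array([ 0.51147287, -0.12271385,  0.04317127]), [np.float64(0.30280678472279565), np.float64(0.3028067847228799)]) [ 0.51115594 -0.12260103  0.044     ]
pred ridge [ 0.5112562  -0.12272729  0.036     ]

short [0.48850871 0.1778409  0.036     ]
[-0.01621964  0.06536195  0.        ]
```

Measured ridge: (0.5113, -0.1226, 0.043), slot direction about 13.3°. Its height matches the stated 44 mm, and it lies where the box corners predict. The tall model is in the way, so I'll go up first, then across with the fingers shut and yaw set to 13.3°.

Call:
{"fn": "apply_moves", "kwargs": {"commands": [{"travel": [0, 0, -0.04], "twist": [0, 0, 0], "claw": 0}, {"travel": [0, 0, -0.08], "twist": [0, 0, 0], "claw": 0}, {"travel": [0, 0, -0.12], "twist": [0, 0, 0], "claw": 0}, {"travel": [0, 0, -0.16], "twist": [0, 0, 0], "claw": 0}, {"travel": [0.028, -0.023, -0.16], "twist": [0, 0, 2], "claw": 0}, {"travel": [0.056, -0.046, -0.16], "twist": [0, 0, 4], "claw": 0}, {"travel": [0.084, -0.069, -0.16], "twist": [0, 0, 6], "claw": 0}, {"travel": [0.112, -0.093, -0.16], "twist": [0, 0, 8], "claw": 0}, {"travel": [0.14, -0.116, -0.16], "twist": [0, 0, 10], "claw": 0}, {"travel": [0.168, -0.139, -0.16], "twist": [0, 0, 12.3], "claw": 0}], "force": 30}}

```text
clock: 1.15
position: [0.3614, -0.3646, 0.3912]
tool_rot: [-3.142, 0.0, 0.23]
force: [0.7, -0.3, 0.5]
grip_width: 0.0003
```

Call:
{"fn": "apply_moves", "kwargs": {"commands": [{"travel": [0.023, -0.029, 0], "twist": [0, 0, 0], "claw": 0}, {"travel": [0.046, -0.058, 0], "twist": [0, 0, 0], "claw": 0}, {"travel": [0.069, -0.087, 0.01], "twist": [0, 0, 0], "claw": 0}, {"travel": [0.092, -0.116, 0.04], "twist": [0, 0, 0], "claw": 0}, {"travel": [0.115, -0.145, 0.07], "twist": [0, 0, 0], "claw": 0}, {"travel": [0.138, -0.174, 0.1], "twist": [0, 0, 0], "claw": 0}, {"travel": [0.16, -0.202, 0.13], "twist": [0, 0, 0], "claw": 0}, {"travel": [0.16, -0.202, 0.175], "twist": [0, 0, 0], "claw": 0}, {"travel": [0.16, -0.202, 0.22], "twist": [0, 0, 0], "claw": 0}, {"travel": [0.16, -0.202, 0.26], "twist": [0, 0, 0], "claw": 0}]}}

```text
clock: 2.15
position: [0.4701, -0.1324, 0.1294]
tool_rot: [-3.141, 0.0, 0.232]
force: [1.3, -0.4, -0.6]
grip_width: 0.0001
```

```bash
python3 - <<'E'
from workcell import bot
import cv2,json,numpy as np
s=bot.observe();print(s["clock"],s["position"],s["tool_rot"],s["force"])
f=bot.grab_frame("wrist");cv2.imwrite("pics/w1.png",f["frame"])
d={k:(v.tolist() if hasattr(v,'tolist') else v) for k,v in f.items() if k!="frame"}
d["p"]=s["position"].tolist();d["r"]=s["tool_rot"].tolist();json.dump(d,open("w1.json","w"))
E
```

```text
2.15 [ 0.47013451 -0.13240428  0.12943252] [-3.14116701e+00  3.19681073e-04  2.31631976e-01] [ 1.34196745 -0.35238182 -0.57851514]
```

View pics/w1.png

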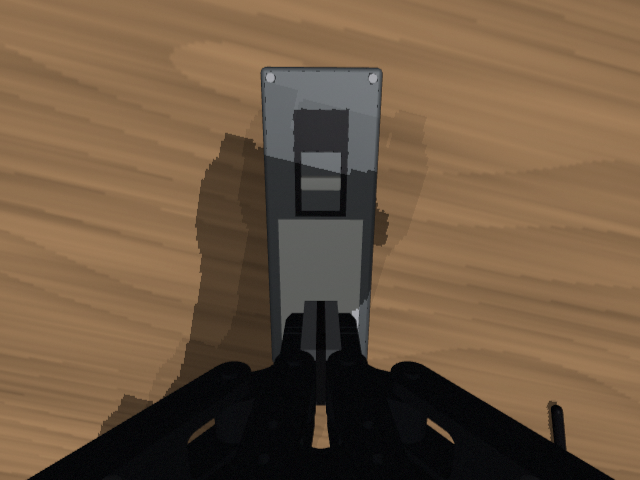

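The wrist view shows the ridge at (321,184), straight ahead of the shut fingers at (321,302), and the box is parallel to the image. I'll compute the ridge position from this view.

```bash
python3 - <<'E'
from h import *
import cv2
from scipy.spatial.transform import Rotation as R
im=cv2.imread("pics/w1.png");cv2.imwrite("pics/w1c.png",cv2.resize(im[90:330,255:390],None,fx=2.5,fy=2.5,interpolation=cv2.INTER_CUBIC)) 
a=im[140:220,285:360];cv2.imwrite("pics/w1d.png",cv2.resize(a,None,fx=7,fy=7,interpolation=cv2.INTER_CUBIC))
d=json.load(open("w1.json"));M=np.eye(4);M[:3,:3]=R.from_euler('xyz',d["r"]).as_matrix();M[:3,3]=d["p"]
W=M@np.array(d["tool_from_camera"])
r=ray(d,(321,181.5),W);t=json.load(open("top0.json"))
rt=ray(t,((212.5)/4.6-.5+360,214.5/4.6-.5+235))
print(atz(r,.044),tri([r,rt]))
for px in [(262,69),(382,69)]: print(px,atz(ray(d,px,W),.036))
Wi=np.linalg.inv(W)
for z in (0,.03): 
  p=Wi@M@np.array([0,0,-z,1]);print("tip px",d["cx"]+d["fx"]*p[0]/-p[2],d["cy"]-d["fy"]*p[1]/-p[2])
E
```

```text
[ 0.51235981 -0.12200214  0.044     ] (array([ 0.51157972, -0.12256394,  0.04167608]), [np.float64(0.6051545013594082), np.float64(0.6051545013595573)])
(262, 69) [ 0.56505621 -0.07540296  0.036     ]
(382, 69) [ 0.58057939 -0.14104999  0.036     ]
tip px 321.804079792695 319.8124362681772
tip px 321.9742498112549 364.3500240970321
```

View pics/w1d.png

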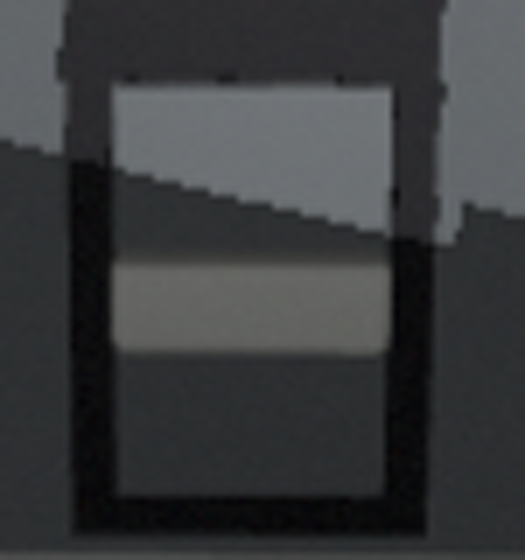

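The wrist-based ridge agrees with the earlier one within 1 mm. Next I descend behind the ridge, keeping the tip about 4 mm above the box top.

Call:
{"fn": "apply_moves", "kwargs": {"commands": [{"travel": [0, 0, 0.03], "twist": [0, 0, 0], "claw": 0}, {"travel": [0, 0, 0.055], "twist": [0, 0, 0], "claw": 0}, {"travel": [0, 0, 0.075], "twist": [0, 0, 0], "claw": 0}, {"travel": [0, 0, 0.085], "twist": [0, 0, 0], "claw": 0}, {"travel": [0, 0, 0.09], "twist": [0, 0, 0], "claw": 0}, {"travel": [0, 0, 0.09], "twist": [0, 0, 0], "claw": 0}]}}

```text
clock: 2.8
position: [0.4708, -0.1329, 0.0417]
tool_rot: [3.141, -0.0, 0.231]
force: [-0.4, -0.1, -0.2]
grip_width: 0.0001
```

```bash
python3 - <<'E'
from workcell import bot
import cv2
s=bot.observe();print(s["clock"],s["position"],s["tool_rot"],s["force"])
f=bot.grab_frame("wrist")["frame"];g=bot.grab_frame("side")["frame"][140:240,310:470]
cv2.imwrite("pics/w2.png",f[100:420,160:480]);cv2.imwrite("pics/s2.png",cv2.resize(g,None,fx=5,fy=5,interpolation=cv2.INTER_CUBIC))
E
```

```text
2.8 [ 0.47081921 -0.13286109  0.04166251] [ 3.14148736e+00 -6.89008357e-05  2.30995470e-01] [-0.35112556 -0.11679964 -0.17369582]
```

View pics/w2.png

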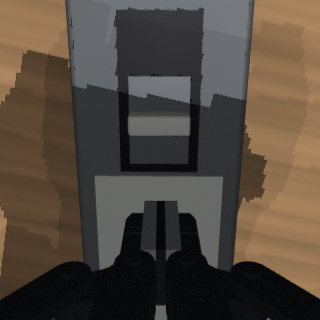

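View pics/s2.png

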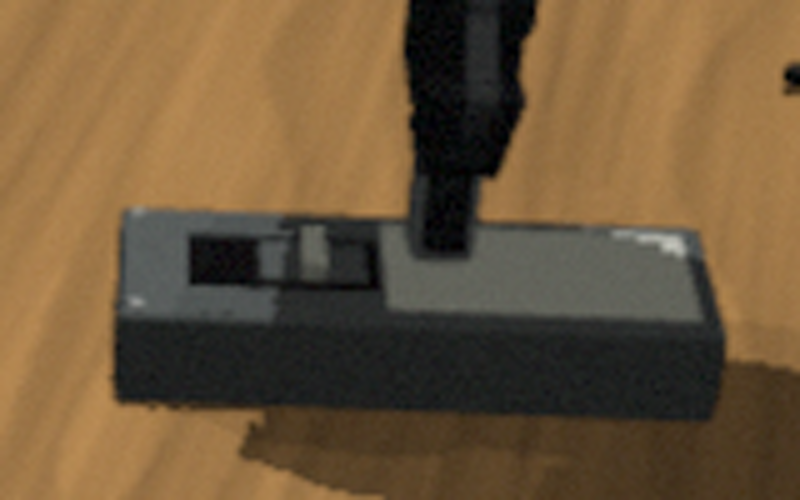

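The fingers are behind the ridge over the window, centred on it, with no contact. I'll drop 2 mm more and push along the slot (tool +x).

Call:
{"fn": "apply_moves", "kwargs": {"commands": [{"travel": [0.006, 0, 0.002], "twist": [0, 0, 0], "claw": 0}, {"travel": [0.014, 0, 0.002], "twist": [0, 0, 0], "claw": 0}, {"travel": [0.021, 0, 0.002], "twist": [0, 0, 0], "claw": 0}, {"travel": [0.025, 0, 0.002], "twist": [0, 0, 0], "claw": 0}, {"travel": [0.029, 0, 0.002], "twist": [0, 0, 0], "claw": 0}, {"travel": [0.032, 0, 0.002], "twist": [0, 0, 0], "claw": 0}, {"travel": [0.035, 0, 0.002], "twist": [0, 0, 0], "claw": 0}]}}

```text
clock: 3.6
position: [0.5047, -0.1247, 0.0392]
tool_rot: [-3.141, 0.0, 0.231]
force: [-0.8, -0.1, 0.8]
grip_width: 0.0001
```

```bash
python3 - <<'E'
from workcell import bot
import cv2
s=bot.observe();print(s["clock"],s["position"],s["tool_rot"],s["force"])
f=bot.grab_frame("wrist")["frame"];g=bot.grab_frame("side")["frame"][140:240,310:470]
cv2.imwrite("pics/w3.png",f[100:420,160:480]);cv2.imwrite("pics/s3.png",cv2.resize(g,None,fx=5,fy=5,interpolation=cv2.INTER_CUBIC))
E
```

```text
3.6 [ 0.5046995  -0.12473496  0.03923636] [-3.14148134e+00  3.49031730e-04  2.31030447e-01] [-0.78050611 -0.13395455  0.79593075]
```

View pics/w3.png

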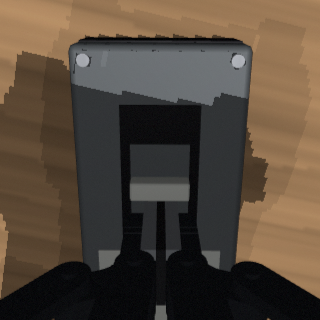

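View pics/s3.png

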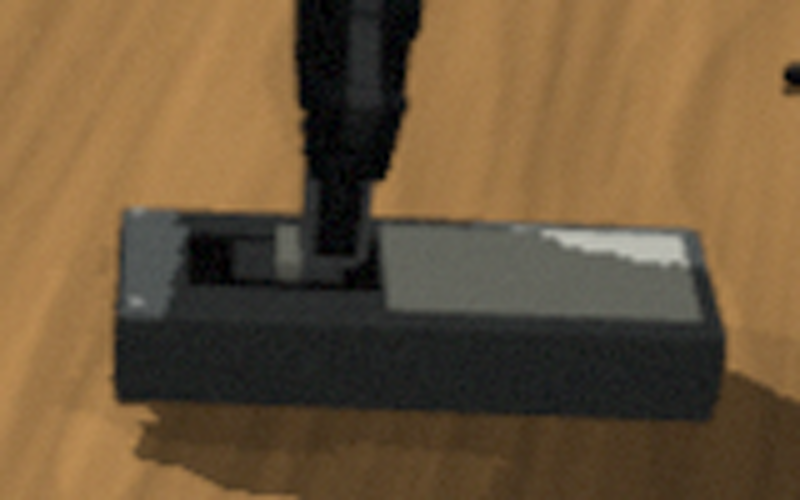

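The ridge has moved about 8 mm in front of the fingertips. I'll push on another 8–10 mm, past the snap point at 12 mm.

Call:
{"fn": "apply_moves", "kwargs": {"commands": [{"travel": [0.003, 0, 0], "twist": [0, 0, 0], "claw": 0}, {"travel": [0.006, 0, 0], "twist": [0, 0, 0], "claw": 0}, {"travel": [0.009, 0, 0], "twist": [0, 0, 0], "claw": 0}, {"travel": [0.009, 0, 0], "twist": [0, 0, 0], "claw": 0}]}}

```text
clock: 4.1
position: [0.514, -0.1225, 0.0393]
tool_rot: [-3.142, -0.001, 0.231]
force: [-0.8, -0.5, 0.0]
grip_width: -0.0001
```

```bash
python3 - <<'E'
from workcell import bot
import cv2
s=bot.observe();print(s["clock"],s["position"],s["tool_rot"],s["force"])
f=bot.grab_frame("wrist")["frame"]
cv2.imwrite("pics/w4.png",f[100:420,160:480])
E
```

```text
4.1 [ 0.51396075 -0.12252069  0.03933834] [-3.14156699e+00 -5.12210093e-04  2.31261418e-01] [-0.83143936 -0.52389418  0.04858677]
```

View pics/w4.png

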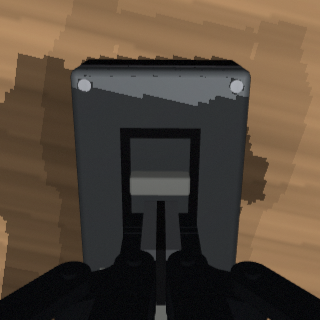

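The switch plate has reached the far end of the slot: only a thin rim remains and there is no opposing force, so it has snapped over. I'll back off and retreat upward.

Call:
{"fn": "apply_moves", "kwargs": {"commands": [{"travel": [-0.004, 0, 0], "twist": [0, 0, 0], "claw": 0}, {"travel": [-0.006, 0, -0.01], "twist": [0, 0, 0], "claw": 0}, {"travel": [-0.01, 0, -0.03], "twist": [0, 0, 0], "claw": 0}, {"travel": [-0.03, 0, -0.06], "twist": [0, 0, 0], "claw": 0}, {"travel": [-0.04, 0, -0.1], "twist": [0, 0, 0], "claw": 0}, {"travel": [-0.04, 0, -0.13], "twist": [0, 0, 0], "claw": 0}, {"travel": [-0.04, 0, -0.13], "twist": [0, 0, 0], "claw": 0}, {"travel": [-0.04, 0, -0.13], "twist": [0, 0, 0], "claw": 0}]}}

```text
clock: 4.95
position: [0.4745, -0.1322, 0.1703]
tool_rot: [3.141, -0.001, 0.231]
force: [0.2, -0.9, -0.7]
grip_width: -0.0001
```

```bash
cat > l.py <<'E'
from workcell import bot
from h import *
import cv2
from scipy.spatial.transform import Rotation as R
s=bot.observe();print(s["clock"],s["position"],s["tool_rot"],s["force"])
d=bot.grab_frame("wrist");f=d["frame"];g=bot.grab_frame("side")["frame"]
M=np.eye(4);M[:3,:3]=R.from_euler('xyz',s["tool_rot"]).as_matrix();M[:3,3]=s["position"]
np.save("W5.npy",M@d["tool_from_camera"])
cv2.imwrite("pics/w5.png",f);cv2.imwrite("pics/s5.png",cv2.resize(g[150:400,280:480],None,fx=2.4,fy=2.4,interpolation=cv2.INTER_CUBIC))
E
python3 l.py
```

```text
4.95 [ 0.4744526  -0.13217206  0.17028712] [ 3.14061384e+00 -1.37178811e-03  2.30679208e-01] [ 0.21779396 -0.87509618 -0.72428083]
```

View pics/w5.png

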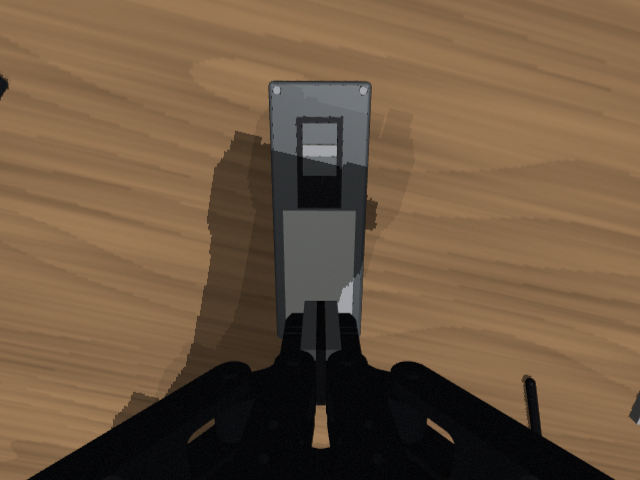

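View pics/s5.png

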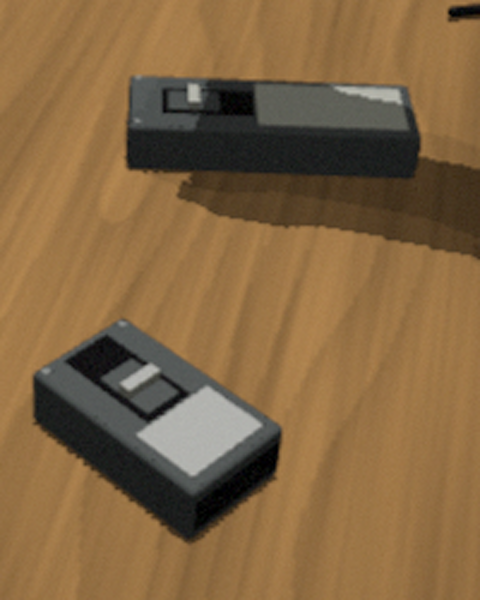

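The wrist view shows the ridge at (320,151), at the far end of the slot, with the black gap now on the window side. In the side view the short light's gap is still away from its window, so it is off. I'll measure the ridge shift as a last check and hand in.

```bash
python3 - <<'E'
from h import *
from workcell import bot
d=json.load(open("w1.json"));p=atz(ray(d,(320,151),np.load("W5.npy")),.044)
print(p,np.linalg.norm(p[:2]-[.5120,-.1223]))
print(bot.job_done())
E
```

```text
[ 0.53024745 -0.11806719  0.044     ] 0.01873195906744048
the job is handed in; nothing more can be done
None
```

The long light is switched on. I pushed its ridge along the slot with the shut fingers until it snapped to the far end, then backed off and lifted clear.

- **Position:** the ridge measured about 18.7 mm along the slot from where it started. That agrees with the 20 mm throw within the roughly 2 mm calibration. In the picture the switch plate sits at the far end, with the black gap now on the window side.
- **Short light:** it still looked off in the last side view, and I touched neither it nor the red look-alike.
- **Limits:** wrist force readings stayed around 1 N, and the job took about 5 s on the robot's clock.
- **Disagreement:** before pushing, the triangulated ridge height came out at 42–43 mm against the stated 44 mm. Box top heights came out 31–34 mm against 36 mm. I used the stated heights, and nothing contacted the box top.

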